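# Open the bar clamp after gluing a puzzle box

## Task

The glue on the pine puzzle box has set and the clamp's screw is already eased, so open the clamp. With a fingertip, press down the thumb pad on the sliding jaw to free its ratchet and, keeping it down, push the jaw back from the box until it meets the stop at the end of the bar, then lift the finger off so that the pad springs up. Do not grip or force anything, and leave the box, the canister, the glass weight and the thimble cup as they stand.

Things in the scene. Friction and masses are not known exactly. Their poses are not given: they have to be found in the camera images.
- clamp: Aluminium bar clamp, screwed down to the table on two feet. Origin: on the table under the bar's middle; x axis along the bar, the way the sliding jaw opens; z up. Bar 450 mm long, 36 mm wide, top 56 mm above the table, ratchet notches every 10 mm underneath. At the -x end the fixed grey head (top at 118 mm) with the screw, whose cross handle reaches to x -325 mm.
- bar_stop (a point): Middle of the near (jaw side) face of the steel stop block on the +x end of the bar, 191 mm along the clamp's x from its origin. The block stands 18 mm above the bar's top; the jaw's travel ends against it.
- jaw (a joint): Position of the sliding jaw along the bar, m: 0 = closed, 0.140 = fully back at the stop; grows along the clamp's +x. It starts between 0.010 and 0.031, caught in a notch. The ratchet blocks it from moving back unless the thumb pad is down (towards the box it clicks along); with the pad down it slides with 1 to 2 N of drag.
- jaw_face (a point): Middle of the upper edge of the sliding jaw's clamping face, 118 mm above the table, at clamp x = -30 mm + jaw value. The jaw is a grey casting 82 mm long: towards the box an upright plate 12 mm thick, 50 mm wide, cork-faced, with ribs sloping down behind it to 35 mm from this face; then the thumb pad (centre 54 mm behind this face); last the thumb wall.
- latch (a joint): How far the thumb pad is pressed, m: 0 = up, ratchet caught; 0.010 = fully down on a hard stop. The ratchet is free from about 0.0065. A spring holds it up, 3.5 N at the top and 7 N at the bottom, so it rises when let go.
- thumb_pad (a point): Centre of the upper face of the flat steel thumb pad on the sliding jaw; it moves with jaw and pad. The pad is 36 mm along the bar and 40 mm across it, its top 80 mm above the table when up, 70 mm when fully down. Axes as the clamp's.
- jaw_wall (a point): Middle of the upper front edge of the upright thumb wall on the sliding jaw, 20 mm behind the pad's centre (clamp +x), 102 mm above the table, so 22 mm above the pad when up. 8 mm thick, 44 mm wide; a finger on the pad pushes the jaw back by this wall.
- box: Glued pine puzzle box of two halves, 90 mm along the bar, 66 mm across, 60 mm high, 0.18 kg, standing loose on top of the bar between the screw's pad and the sliding jaw. Origin: centre of its underside, 56 mm above the table.
- canister: Lidded copper canister, 89 mm across and 121 mm high with its knob, 0.4 kg, standing on the table on the far side of the clamp. Origin: centre of its underside.
- weight: Domed green glass weight, 68 mm across, 33 mm high, on the table beside the clamp. Origin: centre of its underside.
- cup: Ceramic thimble cup, 40 mm across, 40 mm high, upright on the table beside the clamp. Origin: centre of its underside.
Not all that is in view belongs to the job. Leave any pink or red look-alike of the box alone.

How it is judged:
On the way, in this order (a step that is already met when the one before it is completed fails the run):
1. the thumb pad is pressed down while the jaw is still where it stood (value of joint latch above 0.0068 m and value of joint jaw below 0.045 m and contact force between the fingers and clamp above 1 N), for 0.1 s.
2. the jaw is pushed back to the stop (value of joint jaw above 0.135 m and contact force between the fingers and clamp above 0.5 N), for 0.05 s.
At the end, for the whole second after the job is handed in: The jaw is back within 5 mm of the stop (jaw over 0.135), the pad has sprung up (latch under 0.003) so that the ratchet is caught, and the box stands at rest on the bar within 10 mm of where it was (value of joint jaw above 0.135 m and value of joint latch below 0.003 m and linear speed of box below 0.01 m/s and distance of box from where it was at the start of the episode below 0.01 m and angle between box's own z axis and vertical below 0.1 rad); the robot touches nothing.
It fails at once if the box is shifted more than 10 mm, tipped or lifted (distance of box from where it was at the start of the episode above 0.01 m or angle between box's own z axis and vertical above 0.2 rad).
It fails at once if the canister, the weight or the cup is shifted more than 15 mm or lifted (distance of any of canister, weight, cup from where it was at the start of the episode above 0.015 m).
It fails at once if the clamp is gripped or forced: the fingers press on it with more than 35 N (contact force between the fingers and clamp above 35 N).
It also fails if it takes over 35 s, if anything falls off the work surface, if the arm or the gripper's body presses on something with over 40 N, if the wrist force passes 120 N, or if a joint passes its speed limit or range.

## Robot

A 6-joint arm with a two-finger parallel gripper is mounted at the origin on the work surface. World frame = base frame: x ahead of the robot, y to its left, z up, the work surface at z = 0. Lengths are in m, angles in rad, forces in N, time in s.
With the tool pointing down it reaches from about 0.35 to 0.775 m from the base axis. Payload 7.3 kg.
Tool frame: the origin (TCP) lies between the finger pads; the fingertips stand 14 mm ahead of it and the grasp point (between the pads) lies 5 mm behind it; z points along the fingers, y is the line along which they close (so a half turn about z gives the same grasp; the last joint's range is limited). The gripper opens to 92 mm and grips with 3 to 60 N. Pads are 19 mm wide; open, the fingers measure 130 mm over their backs; the gripper's body (75 mm by 190 mm) begins 47 mm behind the grasp point.
Start: joints at [-0.146, 0.342, 1.524, -0, 1.275, -0.146], TCP at [0.525, 0, 0.241] pointing down, gripper open.
Joint ranges: [-2.53, 2.53], [-0.77, 2.02], [0.04, 2.7], [-1, 4.14], [0.28, 2.66], [-3.11, 3.11]. Speed limits (rad/s): [2.57, 2.57, 3.14, 3.14, 3.14, 3.14].

## Interface

Orientations are given as a unit quaternion [x, y, z, w].
In Python, from cell import manip gives the robot as it stands.
- The arm moves only by the shell command python3 -m inch 'ROWS' [FORCE]. ROWS is JSON, one flat list of numbers, 7 for each row, row after row: the turn, a rotation vector about the tool's x, y, z in rad, then the shift along the tool's x, y, z in mm, then the closure, from 0 (fully open) to 1 (shut). A call has exactly 5 rows; each row is the pose to reach, as a shift and turn from the pose commanded when the call began, along the tool's axes at that moment; what a row does not reach only later rows make up. A row lasts 1/10 s, in which the tool goes at most 50 mm and 8.59 degrees, less where a joint would pass 70% of its speed; a pose out of reach is approached as far as the arm can. A call with a gripper value outside its range is refused whole. The fingers move at their own pace and stop on an object; FORCE is the grip in N (left out, the last holds). Time passes only in rows, so rows that repeat a pose let the fingers close, or fill a call up. It gives the time, the measured TCP pose, the force, the opening and the grip force at its end, in the units of the state.
- manip.sense(): the state, without advancing time (a new reading comes with each control period).
- manip.snapshot(name): name is "scene" or "side" or "wrist"; returns a dict with "img" (420x560x3 uint8, red, green, blue), "fx", "fy", "cx", "cy" (pixels), "R" (3x3) and "t" (3): a world point X has camera coordinates R X + t. Camera axes: x right, y down, z forward; pixel columns grow to the right and rows downward; lengths in m; the calibration is good to about 2 mm. A picture is of the moment at which its call begins. There is no depth.
- manip.finish_job(): hands the job in; it is judged then, once.
The state is a dict: "clock": time; "joint_positions": joint angles; "qvel": joint speeds; "joint_efforts": joint torques, N m; "eef_pos": TCP position; "tool_rot": TCP orientation; "force": force on the tool from outside, world axes, zero at the start; "moment": the same for the moment, N m; "finger_gap": opening from 0.0 (shut) to 1.0 (fully open); "finger_force": force on a finger pad.
Only numpy, scipy, OpenCV 4.12 (cv2) and the standard library are available. Lean on these libraries where they do the work, as an engineer would, in place of code of your own. Each camera call takes 0.05 s, during which the arm holds its last target. There are 200 camera calls.

## Working session

There is one attempt and no reset: what is moved stays moved. The work goes in short steps, Python scripts to look and compute and a shell command to move; the robot and the scene stay as the last step left them, time stands still between calls to the robot, and variables do not carry over. Pictures are saved under pics/ and viewed, at most 10 in all, crops included, and the job is handed in when it is done.

```bash
mkdir -p pics; python3 - <<'E'
from cell import manip
import cv2,pickle
d={}
for n in("scene","side","wrist"):
    s=manip.snapshot(n);d[n]=s;cv2.imwrite(f"pics/{n}0.png",s["img"][:,:,::-1]);print(n,s["fx"],s["cx"],s["cy"],(-s["R"].T@s["t"]).round(3))
pickle.dump(d,open("d0.pkl","wb"));s=manip.sense();print(s["eef_pos"],s["tool_rot"],s["finger_gap"],s["clock"])
E
```

```text
scene 525.5180790214141 279.53402718716103 209.3550542591652 [1.321 0.196 0.614]
side 406.94943941127485 276.3204528296206 210.40303703333882 [0.299 0.555 0.457]
wrist 344.99077682963383 277.73232099727915 208.18086865007268 [0.526 0.066 0.386]
[5.24726139e-01 5.59029234e-05 2.40226420e-01] [ 7.07118646e-01  7.07094695e-01 -3.38496446e-04 -4.45715680e-04] 0.9996706936927299 0.15
```

View pics/scene0.png

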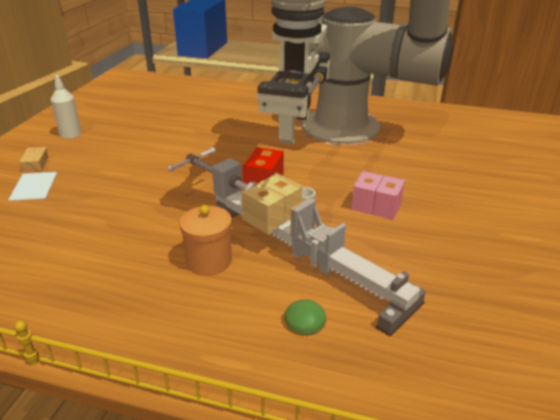

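View pics/side0.png

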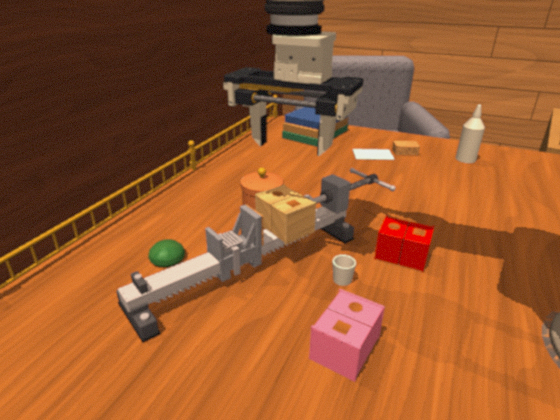

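View pics/wrist0.png

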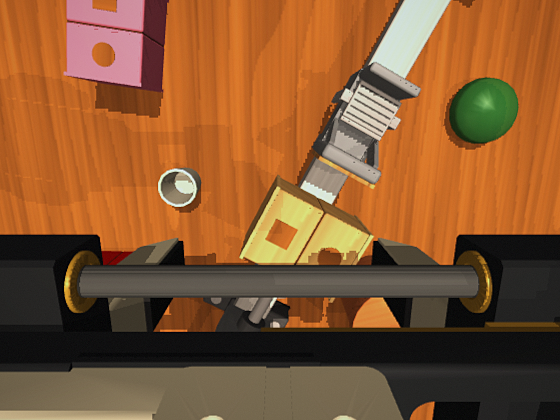

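The three views show the clamp running diagonally. In the wrist view the pad is near (368,112), the thumb wall near (393,80), the jaw plate near (350,165) and the cup at (180,187). The scene view shows the stop near (400,282). I'll enlarge the jaw next.

```bash
python3 - <<'E'
import cv2
a=cv2.imread("pics/wrist0.png")[50:200,300:450];b=cv2.imread("pics/side0.png")[190:340,110:280]
a=cv2.resize(a,(600,600),interpolation=cv2.INTER_CUBIC)
cv2.imwrite("pics/crop0.png",a)
E
```

```text
(no output)
```

View pics/crop0.png

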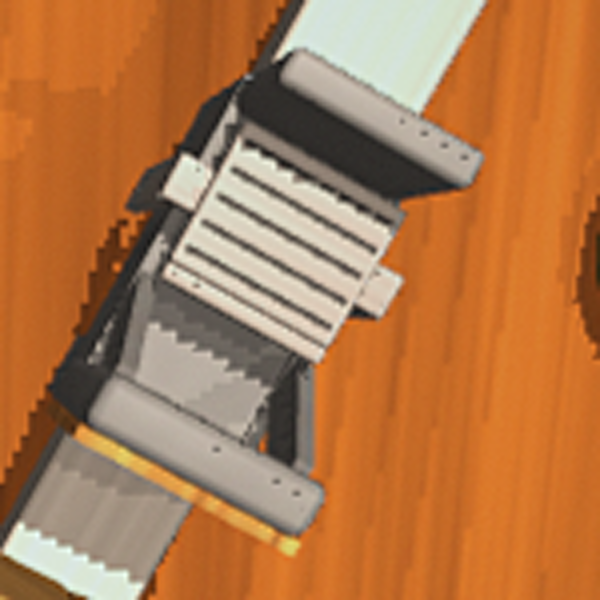

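The crop, at 4x from (300,50), shows these points:
- Pad corners: (165,268), (322,360), (400,222) and (242,138).
- Wall top front edge: (285,85) to (463,187).
- Plate top front edge: (92,412) to (298,538).

```bash
cat > h.py <<'E'
import numpy as np
def ray(s,p,z):
    R,t=np.array(s["R"]),np.array(s["t"]);c=-R.T@t
    d=R.T@np.array([(p[0]-s["cx"])/s["fx"],(p[1]-s["cy"])/s["fy"],1]);return c+d*(z-c[2])/d[2]
def proj(s,X):
    q=np.array(s["R"])@X+s["t"];return [s["fx"]*q[0]/q[2]+s["cx"],s["fy"]*q[1]/q[2]+s["cy"]]
E
python3 - <<'E'
import pickle,numpy as np
from h import *
d=pickle.load(open("d0.pkl","rb"));w=d["wrist"]
f=lambda p,z:ray(w,(p[0]/4+300-.375,p[1]/4+50-.375),z)
P=[f(p,.08) for p in[(165,268),(322,360),(400,222),(242,138)]]
W=[f(p,.102) for p in[(285,85),(463,187)]];J=[f(p,.118) for p in[(92,412),(298,538)]]
print("pad",np.mean(P,0),[np.linalg.norm(P[i]-P[i-1]).round(4) for i in range(4)])
for n,E in("wall",W),("face",J):
    v=E[1]-E[0];print(n,np.mean(E,0),np.linalg.norm(v),"axis deg",np.degrees(np.arctan2(v[0],-v[1])))
wm,jm,pm=np.mean(W,0),np.mean(J,0),np.mean(P,0)
a=(wm-jm)[:2];print("face-wall",np.linalg.norm(a),np.degrees(np.arctan2(a[1],a[0])),"pad-wall",np.linalg.norm((wm-pm)[:2]))
# stop: top of bar line from scene
for X in(pm,wm,jm): print("scene",proj(d["scene"],X),"side",proj(d["side"],X))
# bar edges in wrist, z .056, crop pts
b=[f(p,.056) for p in[(302,0),(487,0),(418,110)]];print(b)
v=(b[1]-b[2])[:2];print(np.degrees(np.arctan2(v[1],v[0])))
# stop in scene (400,282) at top .074; green weight, canister
print("stop~",ray(d["scene"],(398,284),.074)[:2])
E
```

```text
pad [0.60445278 0.07311296 0.08      ] [np.float64(0.0303), np.float64(0.04), np.float64(0.0322), np.float64(0.0384)]
wall [0.6153719  0.09346254 0.102     ] 0.04066891303763601 axis deg 62.56705384468524
face [0.58074509 0.02954374 0.118     ] 0.048020210493770706 axis deg 59.25563503351427
face-wall 0.07269545337993046 61.554208349537475 pad-wall 0.02309399838409925
scene [np.float64(322.2613787970698), np.float64(232.42220493292032)] side [np.float64(226.87428565737264), np.float64(237.89471431896726)]
scene [np.float64(333.58872743444374), np.float64(227.54923401133405)] side [np.float64(213.81439769271964), np.float64(231.2775304039239)]
scene [np.float64(301.4311537447076), np.float64(202.6317947534203)] side [np.float64(251.03039764204743), np.float64(209.27955175515893)]
[array([0.61146894, 0.12645722, 0.056     ]), array([0.65227434, 0.12644149, 0.056     ]), array([0.63910844, 0.10360307, 0.056     ])]
60.037404290103936
stop~ [0.69376779 0.20981088]
```

Measured sizes agree with the given ones: bar 36 mm, face to wall 73 mm (74 given), pad 40 mm across. The bar axis lies at about 61°, and the pad centre at about (0.6055, 0.0765). I'll move above it with the fingers shut and tool y across the bar.

```bash
python3 -m inch '[0,0,0.13,20,20,0,1, 0,0,0.26,40,42,0,1, 0,0,0.39,60,64,0,1, 0,0,0.506,76.5,80.8,10,1, 0,0,0.506,76.5,80.8,20,1]' 10; python3 -m inch '[0,0,0,0,0,20,1, 0,0,0,0,0,40,1, 0,0,0,0,0,60,1, 0,0,0,0,0,60,1, 0,0,0,0,0,60,1]'
python3 - <<'E'
from cell import manip
import cv2,pickle
import numpy as np
d={n:manip.snapshot(n) for n in("side","wrist","scene")};pickle.dump(d,open("d1.pkl","wb"))
a=cv2.resize(d["side"]["img"][160:310,140:290],(400,400),interpolation=cv2.INTER_CUBIC)
b=cv2.resize(d["wrist"]["img"],(533,400))[:,70:470]
cv2.imwrite("pics/two1.png",np.hstack([a,b])[:,:,::-1]);s=manip.sense();print(s["eef_pos"],s["tool_rot"],s["force"],s["finger_gap"])
E
```

```text
clock: 0.65
eef_pos: [0.6071, 0.0784, 0.2197]
tool_rot: [0.862, 0.507, 0.0, -0.0]
force: [0.4, -1.0, -0.5]
finger_gap: 0.615
finger_force: 0.0
clock: 1.15
eef_pos: [0.6055, 0.0761, 0.1608]
tool_rot: [0.861, 0.508, -0.0, -0.0]
force: [-0.1, -0.9, 0.3]
finger_gap: 0.18
finger_force: 0.0
[0.60637813 0.07632961 0.16209681] [8.61511921e-01 5.07736040e-01 9.70071070e-04 6.19184586e-04] [0.68674539 0.31182987 0.46260732] 0.05002029872198132
```

View pics/two1.png

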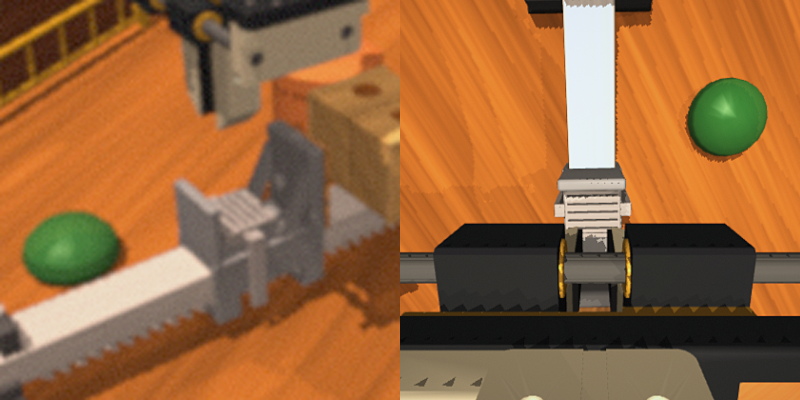

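The composite shows the shut fingers above the pad and aligned with the bar (wrist bar edges about 563-617 px in the composite), and the wall top at about row 183. I'll refine the bar axis and wall from this view.

```bash
python3 - <<'E'
import pickle,numpy as np,cv2
from h import *
w=pickle.load(open("d1.pkl","rb"))["wrist"];im=w["img"]
h=cv2.cvtColor(im,cv2.COLOR_RGB2HSV);m=((h[...,1]<70)&(h[...,2]>150))
L=[];
for r in range(40,170,10):
    c=np.flatnonzero(m[r,200:330])+200
    L.append((ray(w,(c.min()-.5,r),.056),ray(w,(c.max()+.5,r),.056)))
L=np.array(L);print(np.linalg.norm((L[:,0]-L[:,1])[:,:2],axis=1).round(4))
C=L.mean(1)[:,:2];u=np.linalg.svd(C-C.mean(0))[2][0];u*=np.sign(u[1]);print("deg",np.degrees(np.arctan2(u[1],u[0])),C.mean(0))
n=np.array([-u[1],u[0]]);p=np.array([.6055,.0765]);print("offset of p left of line",(p-C.mean(0))@n)
for r in range(174,206,2):print(r,im[r,260:300:10].sum(2 if 0 else 1))
for r in range(12,40,2):print(r,im[r,272].sum(),end=" ")
E
python3 - <<'E'
import pickle,cv2
a=pickle.load(open("d1.pkl","rb"))["wrist"]["img"]
cv2.imwrite("pics/c1.png",cv2.resize(a[0:240,210:340,::-1],None,fx=2.5,fy=2.5,interpolation=cv2.INTER_CUBIC))
E
```

```text
[0.0354 0.0357 0.0352 0.0355 0.0357 0.0353 0.0355 0.035  0.0353 0.0355
 0.0351 0.0353 0.0348]
deg 62.04658718776028 [0.64270466 0.14670661]
offset of p left of line -4.563696579102057e-05
174 [723 724 726 729]
176 [722 561 594 442]
178 [220 228 229 224]
180 [240 240 245 241]
182 [252 241 249 243]
184 [247 251 253 251]
186 [245 237 235 241]
188 [401 315 455 501]
190 [573 592 600 612]
192 [596 598 608 613]
194 [573 581 574 585]
196 [570 572 568 576]
198 [548 527 509 482]
200 [353 307 283 303]
202 [430 427 433 432]
204 [373 311 196 141]
12 706 14 706 16 708 18 708 20 708 22 708 24 708 26 709 28 709 30 711 32 710 34 711 36 711 38 711
```

View pics/c1.png

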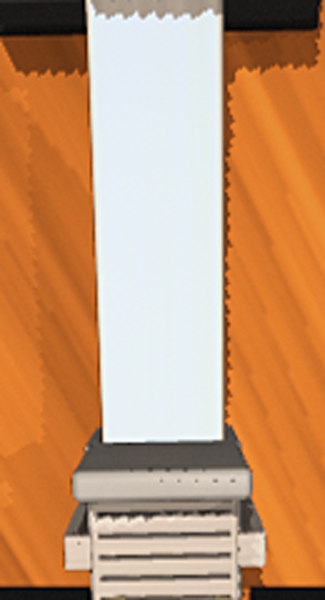

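The crop shows the wall's front top edge at crop row 500 (image row about 199.5, column 275). The target point lies on the bar's centreline.

```bash
python3 - <<'E'
import pickle,numpy as np
from h import *
w=pickle.load(open("d1.pkl","rb"))["wrist"]
X=ray(w,(275,199.5),.102);Y=ray(w,(275,177),.0565);u=np.array([np.cos(np.radians(62)),np.sin(np.radians(62))])
p=np.array([.6064,.0763]);print(X,(X[:2]-p)@u,(Y[:2]-p)@u)
E
```

```text
[0.61496343 0.09355403 0.102     ] 0.01925468798802691 0.025862688214220986
```

```bash
python3 -m inch '[0,0,-0.017,0,0,20,1, 0,0,-0.017,0,0,40,1, 0,0,-0.017,0,0,55,1, 0,0,-0.017,0,0,60,1, 0,0,-0.017,0,0,60,1]'; python3 -m inch '[0,0,0,0,0,2,1, 0,0,0,0,0,4,1, 0,0,0,0,0,6,1, 0,0,0,0,0,8,1, 0,0,0,0,0,9,1]'; python3 -m inch '[0,0,0,0,0,0,1, 0,0,0,0,0,0,1, 0,0,0,0,0,0,1, 0,0,0,0,0,0,1, 0,0,0,0,0,0,1]'
```

```text
clock: 1.8
eef_pos: [0.6059, 0.0765, 0.1009]
tool_rot: [0.857, 0.515, -0.0, -0.0]
force: [0.3, -0.1, -0.0]
finger_gap: 0.004
finger_force: 0.0
clock: 2.3
eef_pos: [0.6061, 0.0765, 0.0922]
tool_rot: [0.857, 0.515, 0.0, 0.0]
force: [-0.5, 0.3, 4.4]
finger_gap: 0.005
finger_force: 1.8
clock: 2.8
eef_pos: [0.6061, 0.0764, 0.0919]
tool_rot: [0.857, 0.515, 0.0, 0.0]
force: [1.6, -0.9, 3.5]
finger_gap: 0.0
finger_force: 1.9
```

The finger is on the pad at 4 N. I'll press about 6.5 mm further, in small steps.

```bash
python3 -m inch '[0,0,0,0,0,1.5,1, 0,0,0,0,0,3,1, 0,0,0,0,0,4.5,1, 0,0,0,0,0,6,1, 0,0,0,0,0,6.5,1]'; python3 -m inch '[0,0,0,0,0,0,1, 0,0,0,0,0,0,1, 0,0,0,0,0,0,1, 0,0,0,0,0,0,1, 0,0,0,0,0,0,1]'
```

```text
clock: 3.3
eef_pos: [0.6061, 0.0765, 0.0853]
tool_rot: [0.857, 0.515, 0.0, 0.0]
force: [1.2, -0.4, 6.0]
finger_gap: 0.008
finger_force: 3.0
clock: 3.8
eef_pos: [0.6061, 0.0765, 0.0855]
tool_rot: [0.857, 0.515, 0.0, 0.0]
force: [1.0, -0.1, 6.4]
finger_gap: 0.004
finger_force: 3.0
```

The force of 6.4 N matches a latch of about 8.5 mm. I'll add 0.5 mm and push back along the bar.

```bash
python3 -m inch '[0,0,0,2,0,0.5,1, 0,0,0,5,0,0.5,1, 0,0,0,8,0,0.5,1, 0,0,0,11,0,0.5,1, 0,0,0,14,0,0.5,1]'; python3 -m inch '[0,0,0,4,0,0,1, 0,0,0,8,0,0,1, 0,0,0,12,0,0,1, 0,0,0,16,0,0,1, 0,0,0,20,0,0,1]'
```

```text
clock: 4.3
eef_pos: [0.6126, 0.0889, 0.085]
tool_rot: [0.857, 0.515, 0.0, 0.0]
force: [0.2, -0.9, 6.6]
finger_gap: 0.009
finger_force: 3.1
clock: 4.8
eef_pos: [0.622, 0.1066, 0.085]
tool_rot: [0.857, 0.515, 0.0, 0.0]
force: [0.1, -1.2, 6.1]
finger_gap: 0.004
finger_force: 3.1
```

The drag is low, so the jaw is sliding freely. I'll continue.

```bash
python3 -m inch '[0,0,0,6,0,0,1, 0,0,0,12,0,0,1, 0,0,0,18,0,0,1, 0,0,0,24,0,0,1, 0,0,0,30,0,0,1]'; python3 -m inch '[0,0,0,6,0,0,1, 0,0,0,12,0,0,1, 0,0,0,18,0,0,1, 0,0,0,24,0,0,1, 0,0,0,30,0,0,1]';  python3 -m inch '[0,0,0,4,0,0,1, 0,0,0,8,0,0,1, 0,0,0,12,0,0,1, 0,0,0,16,0,0,1, 0,0,0,18,0,0,1]'
python3 - <<'E'
from cell import manip
import cv2,pickle
import numpy as np
d={n:manip.snapshot(n) for n in("side","wrist")};pickle.dump(d,open("d2.pkl","wb"))
a=cv2.resize(d["side"]["img"][180:340,80:280],(500,400),interpolation=cv2.INTER_CUBIC)
b=cv2.resize(d["wrist"]["img"][0:300,200:380],(240,400))
cv2.imwrite("pics/two2.png",np.hstack([a,b])[:,:,::-1])
E
```

```text
clock: 5.3
eef_pos: [0.636, 0.1331, 0.0849]
tool_rot: [0.857, 0.515, 0.0, 0.0]
force: [-0.4, -0.8, 5.6]
finger_gap: 0.004
finger_force: 3.1
clock: 5.8
eef_pos: [0.6501, 0.1596, 0.0849]
tool_rot: [0.857, 0.515, -0.0, 0.0]
force: [0.1, -0.6, 6.5]
finger_gap: 0.005
finger_force: 3.1
clock: 6.3
eef_pos: [0.6586, 0.1757, 0.085]
tool_rot: [0.857, 0.515, 0.0, 0.0]
force: [-0.4, -0.1, 5.9]
finger_gap: 0.004
finger_force: 3.1
```

View pics/two2.png

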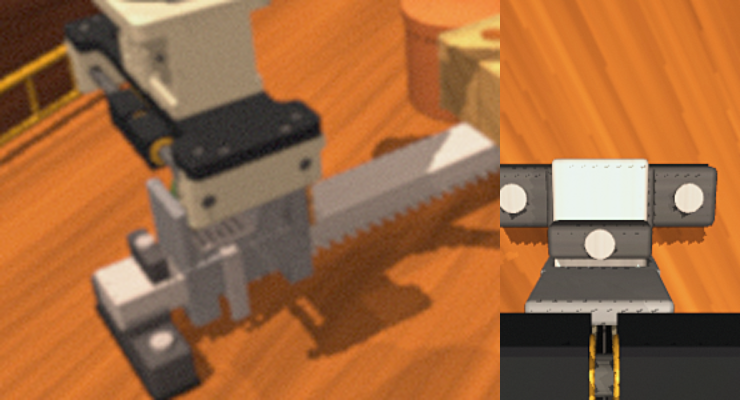

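The jaw stands just short of the stop block: the wrist half shows a light gap at composite rows 258-268, roughly 8 mm. I'll creep on while watching the force.

```bash
python3 -m inch '[0,0,0,1.5,0,0,1, 0,0,0,3,0,0,1, 0,0,0,4,0,0,1, 0,0,0,5,0,0,1, 0,0,0,6,0,0,1]'; python3 -m inch '[0,0,0,1,0,0,1, 0,0,0,1.5,0,0,1, 0,0,0,2,0,0,1, 0,0,0,2.5,0,0,1, 0,0,0,3,0,0,1]'
```

```text
clock: 6.9
eef_pos: [0.6613, 0.1808, 0.085]
tool_rot: [0.857, 0.515, 0.0, 0.0]
force: [-0.7, -0.6, 6.3]
finger_gap: 0.002
finger_force: 3.1
clock: 7.4
eef_pos: [0.6621, 0.1824, 0.0847]
tool_rot: [0.857, 0.515, -0.001, 0.0]
force: [-2.8, -4.6, 6.3]
finger_gap: 0.004
finger_force: 3.1
```

The force along the bar has risen to about 5.4 N, so the jaw is at the stop. I'll nudge slightly to confirm, then back off the wall a little and lift. The ratchet catches as the pad rises.

```bash
python3 -m inch '[0,0,0,0.5,0,0,1, 0,0,0,1,0,0,1, 0,0,0,1,0,0,1, 0,0,0,1,0,0,1, 0,0,0,1,0,0,1]'; python3 -m inch '[0,0,0,0,0,-2,1, 0,0,0,-1,0,-5,1, 0,0,0,-2,0,-9,1, 0,0,0,-3,0,-13,1, 0,0,0,-4,0,-18,1]';python3 -m inch '[0,0,0,0,0,-10,1, 0,0,0,0,0,-25,1, 0,0,0,0,0,-45,1, 0,0,0,0,0,-65,1, 0,0,0,0,0,-80,1]'
python3 -m inch '[0,0,0,0,0,0,1, 0,0,0,0,0,0,1, 0,0,0,0,0,0,1, 0,0,0,0,0,0,1, 0,0,0,0,0,0,1]'
python3 - <<'E'
from cell import manip
import cv2
import numpy as np
a=manip.snapshot("side")["img"];b=manip.snapshot("wrist")["img"]
a=cv2.resize(a[160:340,80:320],(533,400),interpolation=cv2.INTER_CUBIC)
b=cv2.resize(b[0:300,180:380],(266,400))
cv2.imwrite("pics/two3.png",np.hstack([a,b])[:,:,::-1])
E
```

```text
clock: 7.9
eef_pos: [0.6625, 0.1831, 0.0846]
tool_rot: [0.857, 0.515, -0.001, 0.0]
force: [-2.5, -3.9, 5.5]
finger_gap: 0.006
finger_force: 3.1
clock: 8.4
eef_pos: [0.6605, 0.1806, 0.102]
tool_rot: [0.857, 0.515, -0.001, -0.0]
force: [0.1, -0.3, 0.3]
finger_gap: 0.002
finger_force: 0.0
clock: 8.9
eef_pos: [0.6615, 0.1808, 0.1847]
tool_rot: [0.857, 0.515, 0.001, 0.0]
force: [0.2, 0.1, -0.5]
finger_gap: 0.005
finger_force: 0.0
clock: 9.4
eef_pos: [0.661, 0.1806, 0.1819]
tool_rot: [0.857, 0.515, -0.001, -0.0]
force: [0.1, 0.1, -0.3]
finger_gap: 0.006
finger_force: 0.0
```

View pics/two3.png

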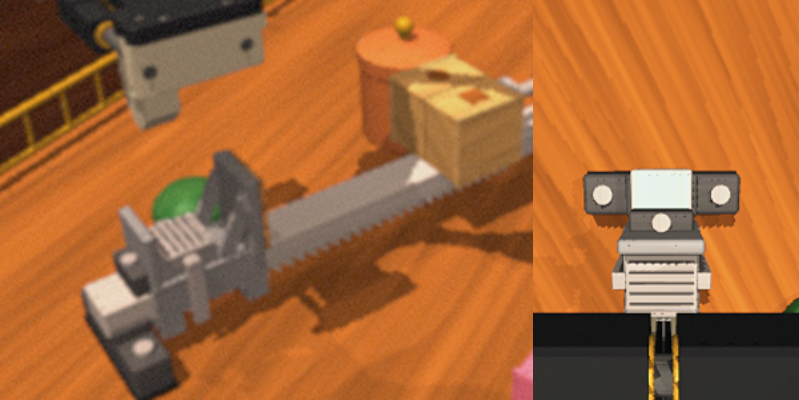

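The pad is up, and the box, canister and weight are undisturbed. I still want to confirm numerically that the jaw is at the stop: the wall's front edge should lie 41 mm from the bar end.

```bash
python3 - <<'E'
from cell import manip
import cv2,numpy as np
from h import *
w=manip.snapshot("wrist");u=np.array([np.cos(np.radians(62)),np.sin(np.radians(62))])
import pickle;pickle.dump(w,open("d3.pkl","wb"))
for r in range(122,216):print(r,w["img"][r,270:282].sum(1).__class__ and int(w["img"][r,268:284].mean()),end="; ")
f=lambda r,z:ray(w,(275,r),z)[:2]@u
print("\nbar end",f(127.5,.056),"wall front",f(190,.102))
cv2.imwrite("pics/c3.png",cv2.resize(w["img"][115:240,210:340,::-1],None,fx=4.5,fy=4.5,interpolation=cv2.INTER_CUBIC))
E
```

```text
122 133; 123 133; 124 132; 125 129; 126 133; 127 174; 128 236; 129 237; 130 233; 131 231; 132 237; 133 236; 134 236; 135 236; 136 236; 137 236; 138 236; 139 236; 140 236; 141 236; 142 236; 143 236; 144 236; 145 236; 146 236; 147 236; 148 236; 149 236; 150 236; 151 236; 152 236; 153 237; 154 241; 155 241; 156 160; 157 14; 158 49; 159 87; 160 125; 161 167; 162 177; 163 191; 164 197; 165 203; 166 207; 167 204; 168 202; 169 195; 170 186; 171 178; 172 162; 173 121; 174 85; 175 80; 176 83; 177 83; 178 76; 179 104; 180 168; 181 192; 182 203; 183 205; 184 199; 185 195; 186 193; 187 192; 188 189; 189 168; 190 118; 191 77; 192 136; 193 145; 194 140; 195 93; 196 43; 197 109; 198 203; 199 223; 200 213; 201 212; 202 202; 203 142; 204 72; 205 136; 206 217; 207 205; 208 206; 209 212; 210 205; 211 143; 212 78; 213 149; 214 218; 215 209; 
bar end 0.5308364812211394 wall front 0.49114020649677836
```

View pics/c3.png

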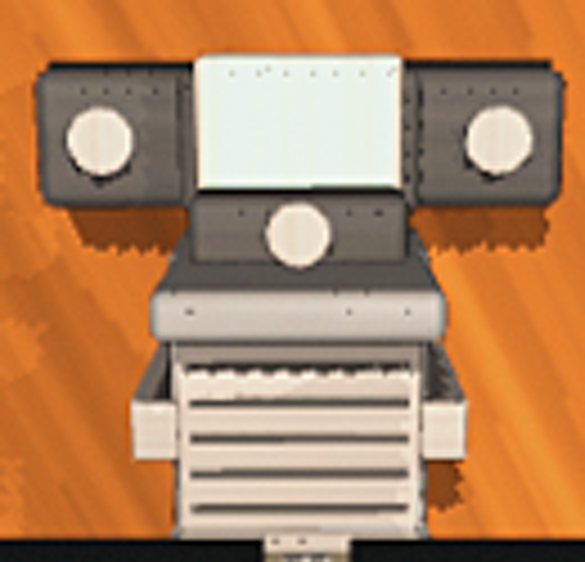

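The crop shows the jaw hard against the stop, with no bar visible between them. The wall front to bar end distance measures 39.7 mm, against 41 mm expected at full travel. The pad is up and the finger is clear, so I'm handing in.

```bash
python3 -c "
from cell import manip
print(manip.finish_job())"
```

```text
the job is handed in; nothing more can be done
None
```

The clamp is open: the jaw is back against the stop, the pad has sprung up, the box and the other items looked undisturbed in the last pictures, and the job is handed in (no verdict was returned).

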